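# Set the length stop of a glass tube saw

## Task

On the glass tube saw, lift the clear hood open until it rests back on its stop. Then pinch the length stop's head so that its lock button is squeezed in, draw the stop arm out of its sleeve to the 100 mm mark (the second long mark, level with the sleeve's mouth) and finish still pinching it there, button in, against its return spring, so that I can nip up the clamp screw. Leave the glassware and hand tools around the saw where they are.

Things in the scene. Friction and masses are not known exactly. Their poses are not given: they have to be found in the camera images.
- saw: Bench saw for glass tube, fixed: grey base 190 x 420 x 70 mm (local x -100 to +90, y -210 to +210) under a clear hood. Origin on the bench below the base; +x to the back (hinge side), +y to the motor end, +z up. A thin disc 60 mm across stands at y +50, x 0 to +60, up to 144 mm high; motor and V-bed beyond it at +y. The stop arm and its sleeve run along the front, parallel to y.
- hood (a joint): Opening angle of the hood, rad: 0 closed, 1.65 resting on its rubber stop, leaning back. Hinge line parallel to the saw's y. Weighs 0.3 to 0.55 kg; let go below about 1.1 rad it falls shut, beyond that it falls gently open onto its stop and stays. Closed it covers the stop arm's head: saw x -85 to +62, y -105 to +75, up to 154 mm above the bench.
- hood_hinge (a point): Point of the hood's hinge line level with the middle of the handle: saw frame (62, -15, 82) mm. It does not move.
- hood_handle (a point): Middle of the hood's handle, a round steel bar 12 mm thick, 100 mm long between two posts, parallel to the hinge, 45 mm off the hood's front panel (37 mm free behind the bar). Moves with the hood about the hinge: closed 192 mm before and 45 mm above the hinge line (saw frame -130, -15, 127 mm); open 60 mm behind it and 270 mm above the bench. The bar may turn between the fingers.
- stop_arm (a joint): How far the stop arm is drawn out, m: 0 home, at most 0.155. It slides out of the sleeve towards the saw's -y. Marks on the bar lie 10 mm apart, every fifth is long; the mark level with the sleeve's mouth gives this value: 0.100 is the second long mark. A return spring pulls it home with 4 to 5 N. At home it is locked by the lock button's catch in a window of the sleeve.
- stop_head: Head of the stop arm: aluminium block 26 (saw x) x 44 (y) x 40 mm high, with a stop plate 6 mm thick on its -y end that reaches 47 mm to +x. Origin in the block on the arm's axis, 100 mm above the bench; axes parallel to the saw's; home at saw frame (-50, -35, 100) mm. Moves with the arm. Underside 12 mm above the base, top 122 mm above the bench.
- lock_button (a joint): How far the lock button is pressed, m: 0 out, 0.0055 fully in. Round, black, 20 mm across, on the head's front (-x) side, 8 mm proud, moves to +x; springs back with 4 to 8.4 N. The arm is free while it is in by over 4 mm; keep it in for the first 20 mm of travel. So pinch the head front to back over the button (34 mm wide, 28.5 mm pressed) and draw it along.
- stop_grip (a point): Point in the head's block on the button's axis, midway between front and back faces, 102 mm above the bench; home at saw frame (-50, -32, 102) mm. The place for a pinch along saw x; moves with the arm. The button's outer face is 21 mm in front of it, the block's back face 13 mm behind.
- sleeve_mouth (a point): Top edge of the sleeve's mouth (square aluminium tube 30 x 22 mm, fixed), where the scale is read: saw frame (-50, -10, 111) mm. A brass clamp screw stands on the sleeve 45 mm from the mouth, up to 130 mm above the bench.
- beaker: Glass beaker, 72 mm across, 95 mm high, standing loose on the bench right (-y) of the saw; origin under its middle. Leave alone.
- flask: Stout conical glass flask, 68 mm across, 98 mm high, loose on the bench right (-y) of the saw; origin under its middle. Leave alone.
- paddle: Graphite paddle with a wooden handle, 220 mm long along its x, 20 mm high, lying loose in front of the saw; origin on the bench near its middle. Leave alone.
- reamer: Brass blade reamer with a wooden handle, 200 mm long along its x, 16 mm high, lying loose in front of the saw; origin on the bench near its middle. Leave alone.

How it is judged:
On the way, in this order (a step that is already met when the one before it is completed fails the run):
1. the hood is open and rests on its stop, the stop arm still home (value of joint hood above 1.61 rad and value of joint stop_arm below 0.004 m), for 0.3 s.
2. the lock button is squeezed in by the gripper (value of joint lock_button above 0.004 m and contact force between the fingers and stop_head above 2 N and value of joint hood above 1.55 rad), for 0.1 s.
3. the stop arm is drawn out to the 100 mm mark (value of joint stop_arm between 0.097 and 0.103 m), for 0.2 s.
At the end, for the whole second after the job is handed in: The hood rests open on its stop (within 0.04 rad), the stop arm stands still at the 100 mm mark within 3 mm, and the gripper still pinches its head (finger force over 2 N, lock button in by over 3 mm) against the return spring (all of step 3 and velocity of joint stop_arm between -0.01 and 0.01 m/s and contact force between the fingers and stop_head above 2 N and value of joint hood above 1.61 rad and value of joint lock_button above 0.003 m); the arm keeps its last pose, push and grip.
It fails at once if a glass or tool beside the saw is shifted by more than 20 mm (distance of any of beaker, flask, paddle, reamer from where it was at the start of the episode above 0.02 m).
It also fails if it takes over 51 s, if anything falls off the work surface, if the arm or the gripper's body presses on something with over 40 N, if the wrist force passes 120 N, or if a joint passes its speed limit or range.

## Robot

A 7-joint arm with a two-finger parallel gripper is mounted at the origin on the work surface. World frame = base frame: x ahead of the robot, y to its left, z up, the work surface at z = 0. Lengths are in m, angles in rad, forces in N, time in s.
With the tool pointing down it reaches from about 0.4 to 0.85 m from the base axis. Payload 10.4 kg.
Tool frame: the origin (TCP) lies on the centre line of the jaws, within the pads' length; the fingertips stand 8 mm ahead of it and the grasp point (between the pads) lies 11 mm behind it (r.finger_overhang is the distance from the TCP to the fingertips, in m); z points along the fingers, y is the line along which they close (so a half turn about z gives the same grasp; the last joint's range is limited). The gripper opens to 87 mm and grips with 3 to 60 N. Pads are 19 mm wide; open, the fingers measure 117 mm over their backs; the gripper's body (75 mm by 190 mm) begins 51 mm behind the grasp point.
Start: joints at [-1.213, 0.332, -0.065, 1.46, 0.022, 1.35, -0.088], TCP at [0.232, 0.58, 0.209] pointing down, gripper open.
Joint ranges: [-2.6, 2.6], [-0.5, 2.12], [-1.47, 1.34], [0.16, 2.42], [-1.27, 4.41], [0.06, 2.06], [-2.6, 2.6]. Speed limits (rad/s): [2.22, 2.22, 2.79, 2.79, 3.14, 3.14, 3.14].

## Interface

Orientations are given as a unit quaternion [x, y, z, w].
In Python, from bench import r, vision gives the robot as it stands.
- The arm moves only by the tool drive_tool, never from a script. Its argument "series" is a list of rows, each a list of 2 entries, a list of its own where there are three numbers: the shift along the world's x, y, z in cm, then the turn about the world's z in degrees. A call has exactly 10 rows; each row shifts and turns the commanded pose from where the row before left it; what a row does not reach is not made up. A row lasts 1/8 s, in which the tool goes at most 62.5 mm and 10.7 degrees, less where a joint would pass 70% of its speed; a pose out of reach is approached as far as the arm can. A call with a gripper value outside its range is refused whole. "hand" is the closure, from 0 (fully open) to 1 (shut), set as the call begins (left out, the last holds). The fingers move at their own pace and stop on an object; "newtons" is the grip in N (left out, the last holds). Time passes only in rows, so rows that do not move let the fingers close, or fill a call up. It gives the time, the measured TCP pose, the force, the opening and the grip force at its end, in the units of the state.
- r.read_state(): the state, without advancing time (a new reading comes with each control period).
- vision.camera(name): name is "scene" or "top"; returns a dict with "color" (420x560x3 uint8, red, green, blue), "intrinsics" (3x3 intrinsics, pixels), "R" (3x3) and "t" (3): a world point X has camera coordinates R X + t. Camera axes: x right, y down, z forward; pixel columns grow to the right and rows downward; lengths in m; the calibration is good to about 2 mm. A picture is of the moment at which its call begins. There is no depth.
- r.close_job(): hands the job in; it is judged then, once.
The state is a dict: "time": time; "joint_positions": joint angles; "joint_vel": joint speeds; "joint_torque": joint torques, N m; "ee_pos": TCP position; "eef_rot": TCP orientation; "ft_force": force on the tool from outside, world axes, zero at the start; "torque": the same for the moment, N m; "width": finger opening in m; "grip_force": force on a finger pad.
Only numpy, scipy, OpenCV 4.12 (cv2) and the standard library are available. Lean on these libraries where they do the work, as an engineer would, in place of code of your own. Each camera call takes 0.05 s, during which the arm holds its last target. There are 200 camera calls.

## Working session

There is one attempt and no reset: what is moved stays moved. The work goes in short steps, Python scripts to look and compute and a tool call to move; the robot and the scene stay as the last step left them, time stands still between calls to the robot, and variables do not carry over. Pictures are saved under pics/ and viewed, at most 11 in all, crops included, and the job is handed in when it is done.

Besides the shell and the picture viewer there is one more tool, called after "Call:" as name([rows], argument=value, ...), one row to a line, values as JSON. drive_tool: Moves the arm, as the interface text tells. Its arguments: {"type":"object","properties":{"series":{"type":"array"},"hand":{"type":"number"},"newtons":{"type":"number"}},"required":["series"]}

```bash
mkdir -p pics; python3 - <<'E'
from bench import r, vision
import cv2,numpy as np
for n in("scene","top"):
    c=vision.camera(n); cv2.imwrite(f"pics/{n}0.png",c["color"][:,:,::-1]); np.savez(f"{n}0.npz",**c)
    R,t=c["R"],c["t"]; print(n,c["intrinsics"].tolist(),np.round(R,3).tolist(),"pos",-R.T@t)
s=r.read_state(); print(s)
E
```

```text
scene [[412.48337856436245, 0.0, 282.1168678752176], [0.0, 412.48337856436245, 214.46193388600977], [0.0, 0.0, 1.0]] [[0.313, 0.95, 0.008], [0.774, -0.25, -0.582], [-0.551, 0.189, -0.813]] pos [ 1.09951018 -0.1965408   0.9536925 ]
top [[439.94029780641677, 0.0, 284.1949189764431], [0.0, 439.94029780641677, 213.44547064590844], [0.0, 0.0, 1.0]] [[0.018, -1.0, -0.025], [-0.984, -0.013, -0.18], [0.18, 0.027, -0.983]] pos [ 0.34840142 -0.02999671  1.2524325 ]
{'time': 0.1, 'joint_positions': array([-1.21263386,  0.33279128, -0.06470421,  1.46085204,  0.0216108 ,
        1.34988757, -0.08850603]), 'joint_vel': array([ 8.76999732e-04, -1.12630930e-03,  4.46582077e-05, -4.12270169e-03,
       -3.73210242e-04,  2.51706505e-04, -1.82496896e-04]), 'joint_torque': array([ 2.15450666e-03, -6.24542141e+01,  2.51949270e-02, -3.90717459e+01,
       -6.13432657e-02,  3.66753596e-02,  9.49100058e-05]), 'ee_pos': array([0.23214001, 0.57990553, 0.20844691]), 'eef_rot': array([ 1.89223684e-01,  9.81933812e-01, -6.15289656e-04, -8.54601171e-05]), 'ft_force': array([ 0.74196893,  0.4946162 , -0.17394195]), 'torque': array([-0.04171308, -0.02826847,  0.02768247]), 'grip_force': 0.0, 'width': 0.08691461173242718}
```

View pics/scene0.png

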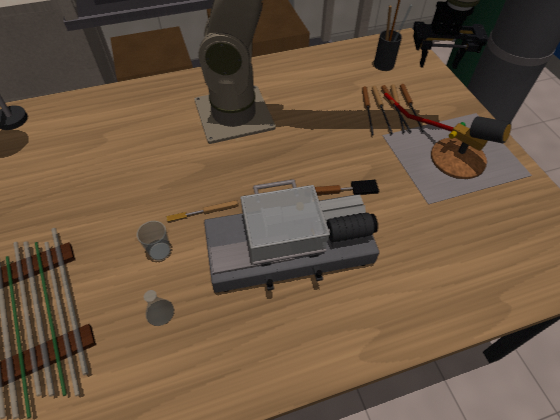

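View pics/top0.png

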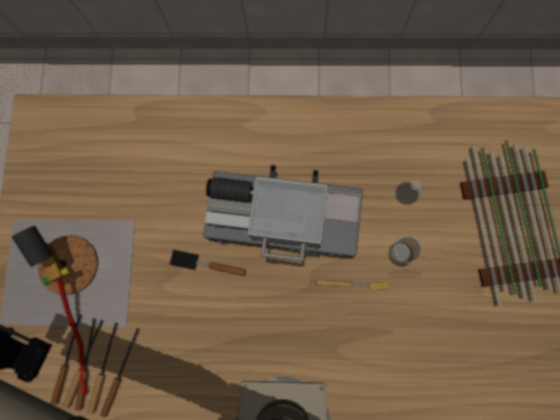

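The scene view shows the hood handle bar at about (255-294, 186) facing the robot. The top view shows the base corners at about (213,172), (362,187), (356,257) and (206,243), with the handle bar running (263,257) to (303,262). Next I cast rays.

```bash
cat >h.py <<'E'
import numpy as np,cv2
def ray(c,u,v):
    d=c["R"].T@np.linalg.solve(c["intrinsics"],[u,v,1.]); return -c["R"].T@c["t"],d/np.linalg.norm(d)
def onz(c,u,v,z):
    o,d=ray(c,u,v); return o+d*(z-o[2])/d[2]
def proj(c,X):
    p=c["intrinsics"]@(c["R"]@np.asarray(X,float)+c["t"]); return p[:2]/p[2]
def two(a,ua,b,ub):
    o1,d1=ray(a,*ua);o2,d2=ray(b,*ub)
    s=np.linalg.lstsq(np.c_[d1,-d2],o2-o1,rcond=None)[0]; p,q=o1+s[0]*d1,o2+s[1]*d2
    return (p+q)/2,np.linalg.norm(p-q)
E
python3 - <<'E'
from h import *
T=dict(np.load("top0.npz"));S=dict(np.load("scene0.npz"))
for p in[(213,172),(362,187),(356,257),(206,243)]: print(np.round(onz(T,*p,.07),3))
print(two(T,(263,257),S,(294,183)),two(T,(303,262),S,(255,188)))
a=cv2.resize(T["color"][155:300,190:390],None,fx=4,fy=4,interpolation=cv2.INTER_CUBIC)[:,:,::-1]
cv2.imwrite("pics/t1.png",a)
b=cv2.resize(S["color"][165:295,195:390],None,fx=4,fy=4,interpolation=cv2.INTER_CUBIC)[:,:,::-1]
cv2.imwrite("pics/s1.png",b)
E
```

```text
[0.679 0.204 0.07 ]
[ 0.641 -0.21   0.07 ]
[ 0.448 -0.191  0.07 ]
[0.48  0.214 0.07 ]
(array([0.44188728, 0.05754371, 0.11278096]), np.float64(0.0060721453805470905)) (array([ 0.43014543, -0.04619108,  0.11732892]), np.float64(0.005721226080786112))
```

View pics/t1.png

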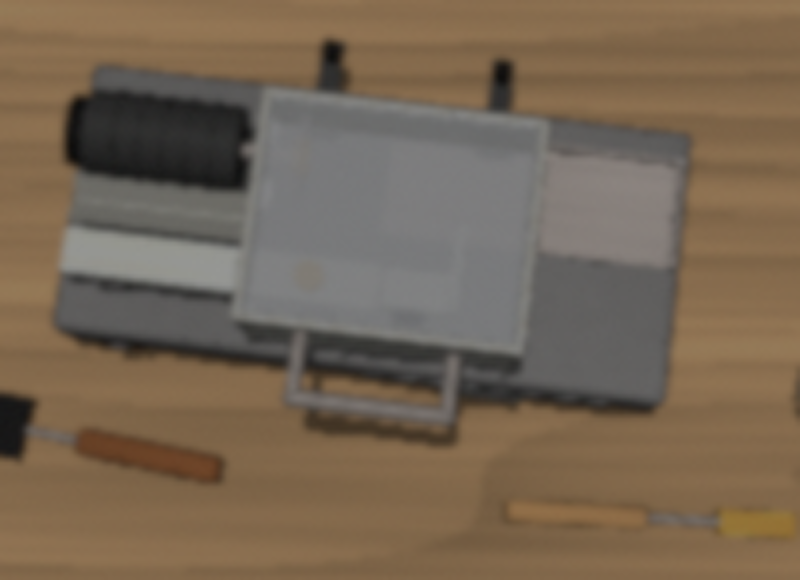

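View pics/s1.png

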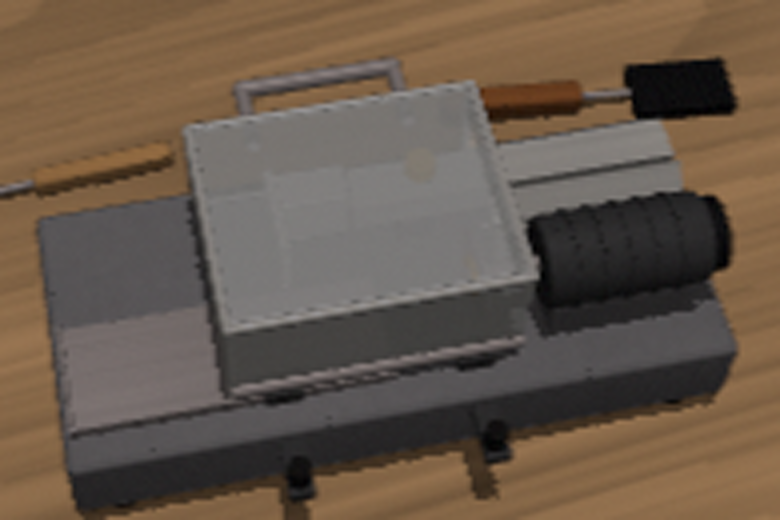

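The crops show the base's top corners at top-crop (95,68), (690,135), (662,400), (58,325). The handle bar corners are at (290,402) and (453,417) in the top crop, and at (240,88) and (396,66) in the scene crop. The clamp screw is visible through the hood at (308,277).

```bash
cat >>h.py <<'E'
def saw(p,L):
    x,y,a=p; L=np.asarray(L,float)/1000; c,s=np.cos(a),np.sin(a)
    return np.array([x+c*L[0]-s*L[1],y+s*L[0]+c*L[1],L[2]])
E
python3 - <<'E'
from h import *
from scipy.optimize import least_squares
T=dict(np.load("top0.npz"));S=dict(np.load("scene0.npz"))
t=lambda u,v:(190+(u-1.5)/4,155+(v-1.5)/4); s=lambda u,v:(195+(u-1.5)/4,165+(v-1.5)/4)
P=[(T,t(95,68),(90,210,70)),(T,t(690,135),(90,-210,70)),(T,t(662,402),(-100,-210,70)),(T,t(58,325),(-100,210,70)),
(T,t(293,402),(-130,35,127)),(T,t(453,417),(-130,-65,127)),(S,s(240,88),(-130,-65,127)),(S,s(396,66),(-130,35,127)),
(S,s(40,220),(-100,-210,70)),(S,s(70,470),(90,-210,70)),(S,s(735,352),(90,210,70)),(T,t(308,277),(-50,35,130)),(S,s(420,165),(-50,35,130))]
f=lambda p:np.concatenate([proj(c,saw(p,L))-u for c,u,L in P])
o=least_squares(f,[.57,0,-.09],loss="soft_l1"); p=o.x; print(p,np.degrees(p[2])); print(np.round(f(p).reshape(-1,2),1).tolist())
np.save("saw.npy",p)
for n,L in dict(handle=(-130,-15,127),open=(2,-15,270),hinge=(62,-15,82),grip=(-50,-32,102),g100=(-50,-132,102)).items(): print(n,np.round(saw(p,L),3))
for n,q in dict(beaker=(405,253),flask=(408,193)).items(): print(n,onz(T,*q,0))
print([np.round(onz(T,*t(*q),.01),3).tolist() for q in[(20,425),(220,468),(508,512),(795,523)]])
E
```

```text
[ 0.57239775  0.00567862 -0.10988669] -6.296043429787211
[[-0.5, -1.6], [1.0, -0.6], [1.2, 1.3], [-2.2, 1.2], [-0.3, -0.9], [-1.5, 0.3], [0.3, 0.6], [-1.0, 0.2], [-1.5, -1.1], [-1.1, 1.2], [2.1, -0.6], [0.1, -0.5], [0.1, -1.3]]
handle [0.442 0.005 0.127]
open [ 0.573 -0.009  0.27 ]
hinge [ 0.632 -0.016  0.082]
grip [ 0.519 -0.021  0.102]
g100 [ 0.508 -0.12   0.102]
beaker [ 0.46787185 -0.33899413  0.        ]
flask [ 0.64209129 -0.3530916   0.        ]
[[0.435, 0.256, 0.01], [0.408, 0.113, 0.01], [0.381, -0.089, 0.01], [0.376, -0.288, 0.01]]
```

Call:
drive_tool([
  [[0, -4, 1], -5],
  [[0, -4, 1], -5],
  [[0, -4, 0], -5],
  [[1, -4, 0], -5],
  [[2, -4, 0], -5],
  [[2, -4, 0], -5],
  [[2, -4, 0], -5],
  [[2, -4, 0], -5],
  [[2, -4, 0], -5],
  [[2, -4, 0], -5],
], hand=0.58, newtons=20)

```text
time: 1.35
ee_pos: [0.3626, 0.1788, 0.229]
eef_rot: [0.588, 0.809, 0.0, -0.0]
ft_force: [1.7, 0.2, 0.4]
width: 0.0367
grip_force: 0.0
```

Call:
drive_tool([
  [[2, -4, 0], -5],
  [[2, -4, 0], -5],
  [[2, -4, 0], -5],
  [[2, -3, 0], -5],
  [[0, -2.5, -1], -4.5],
  [[0, 0, -1], 0],
  [[0, 0, 0], 0],
  [[0, 0, 0], 0],
  [[0, 0, 0], 0],
  [[0, 0, 0], 0],
])

```text
time: 2.6
ee_pos: [0.4423, 0.0056, 0.2094]
eef_rot: [0.745, 0.667, 0.0, 0.0]
ft_force: [0.6, 0.1, -0.4]
width: 0.0363
grip_force: 0.0
```

```bash
python3 - <<'E'
from bench import r, vision
from h import *
c=vision.camera("scene"); im=c["color"][90:290,180:400]
cv2.imwrite("pics/s2.png",cv2.resize(im,None,fx=3,fy=3)[:,:,::-1])
s=r.read_state(); q=s["eef_rot"]; print(s["time"],s["ee_pos"],q,s["width"],s["ft_force"],s["joint_positions"]); 
from scipy.spatial.transform import Rotation as Ro
y=Ro.from_quat(q).as_matrix()[:,1]; print(np.degrees(np.arctan2(y[1],y[0])))
E
```

```text
2.65 [0.44233561 0.00548733 0.20933987] [7.44848980e-01 6.67233067e-01 1.62435838e-04 7.24604217e-05] 0.036576353847315 [ 0.79895904  0.46667717 -0.35171687] [-0.6665613  -0.11758261  0.518216    1.93719348  0.06017206  1.30676401
 -0.2768428 ]
-6.292261592778228
```

View pics/s2.png

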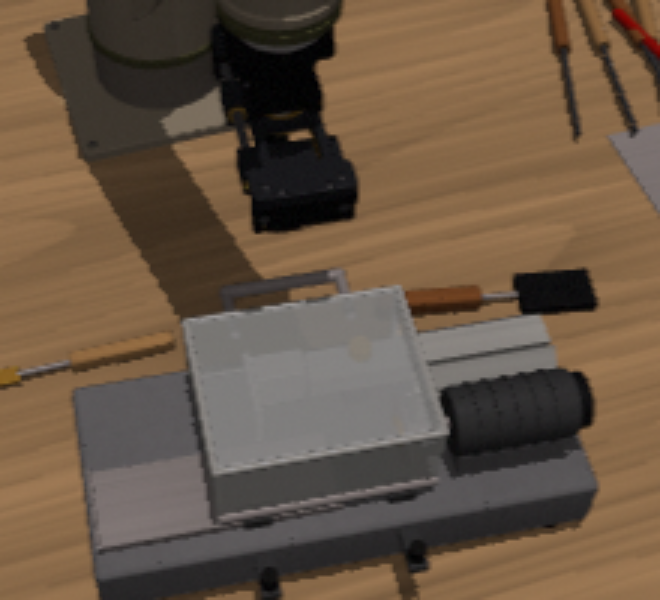

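The gripper (crop (305,180)) hangs in front of the hood, in line with the handle (crop (225-345, 285)). I'll descend with the fingers straddling the bar.

Call:
drive_tool([
  [[0, 0, -1.5], 0],
  [[0, 0, -1.5], 0],
  [[0, 0, -1.5], 0],
  [[0, 0, -1.2], 0],
  [[0, 0, -1.2], 0],
  [[0, 0, -1.2], 0],
  [[0, 0, -1.2], 0],
  [[0, 0, 0], 0],
  [[0, 0, 0], 0],
  [[0, 0, 0], 0],
])

```text
time: 3.9
ee_pos: [0.4426, 0.0053, 0.1166]
eef_rot: [0.745, 0.667, 0.0, 0.0]
ft_force: [0.1, -1.0, -0.4]
width: 0.0365
grip_force: 0.0
```

Call:
drive_tool([
  [[0, 0, 0], 0],
  [[0, 0, 0], 0],
  [[0, 0, 0], 0],
  [[0, 0, 0], 0],
  [[0, 0, 0], 0],
  [[0, 0, 0], 0],
  [[0, 0, 0], 0],
  [[0, 0, 0], 0],
  [[0, 0, 0], 0],
  [[0, 0, 0], 0],
], hand=1, newtons=15)

```text
time: 5.15
ee_pos: [0.4422, 0.0053, 0.1161]
eef_rot: [0.745, 0.667, -0.0, -0.0]
ft_force: [-2.1, 0.7, 0.6]
width: 0.009
grip_force: 13.9
```

```bash
python3 - <<'E'
from h import *
p=np.load("saw.npy"); h=lambda th:saw(p,(62+197.2*np.cos(a0-th),-15,82+197.2*np.sin(a0-th)))
a0=np.arctan2(45,-192)
w=np.array([h(t) for t in np.linspace(0,1.65,21)]); print(np.round(np.diff(w,axis=0)*100,2).tolist(), w[0],w[-1],w[10])
E
```

```text
[[0.43, -0.05, 1.57], [0.56, -0.06, 1.53], [0.68, -0.08, 1.47], [0.8, -0.09, 1.41], [0.91, -0.1, 1.34], [1.02, -0.11, 1.26], [1.12, -0.12, 1.17], [1.21, -0.13, 1.07], [1.3, -0.14, 0.97], [1.37, -0.15, 0.86], [1.44, -0.16, 0.74], [1.49, -0.16, 0.62], [1.54, -0.17, 0.5], [1.58, -0.17, 0.37], [1.6, -0.18, 0.23], [1.61, -0.18, 0.1], [1.62, -0.18, -0.03], [1.61, -0.18, -0.17], [1.59, -0.18, -0.3], [1.56, -0.17, -0.43]] [0.4415397  0.00502532 0.12699933] [ 0.69206587 -0.02261552  0.26983484] [ 0.53573839 -0.00536773  0.25356568]
```

Call:
drive_tool([
  [[0.43, -0.05, 1.57], 0],
  [[0.56, -0.06, 1.53], 0],
  [[0.68, -0.08, 1.47], 0],
  [[0, 0, 0], 0],
  [[0, 0, 0], 0],
  [[0.8, -0.09, 1.41], 0],
  [[0.91, -0.1, 1.34], 0],
  [[1.02, -0.11, 1.26], 0],
  [[0, 0, 0], 0],
  [[0, 0, 0], 0],
])

```text
time: 6.4
ee_pos: [0.4859, 0.0003, 0.2016]
eef_rot: [0.745, 0.667, -0.0, -0.0]
ft_force: [-0.8, 0.1, 0.2]
width: 0.0005
grip_force: 0.0
```

The bar slipped out of the fingers, so I'll look.

```bash
python3 - <<'E'
from bench import r, vision
from h import *
o=[]
for n in("scene","top"):
    c=vision.camera(n); np.savez(f"{n}3.npz",**c)
S=np.load("scene3.npz")["color"][130:280,180:330];T=np.load("top3.npz")["color"][150:300,200:350]
cv2.imwrite("pics/b3.png",cv2.resize(np.hstack([S,T]),None,fx=2.66,fy=4,interpolation=cv2.INTER_CUBIC)[:590,:,::-1])
E
```

```text
(no output)
```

View pics/b3.png

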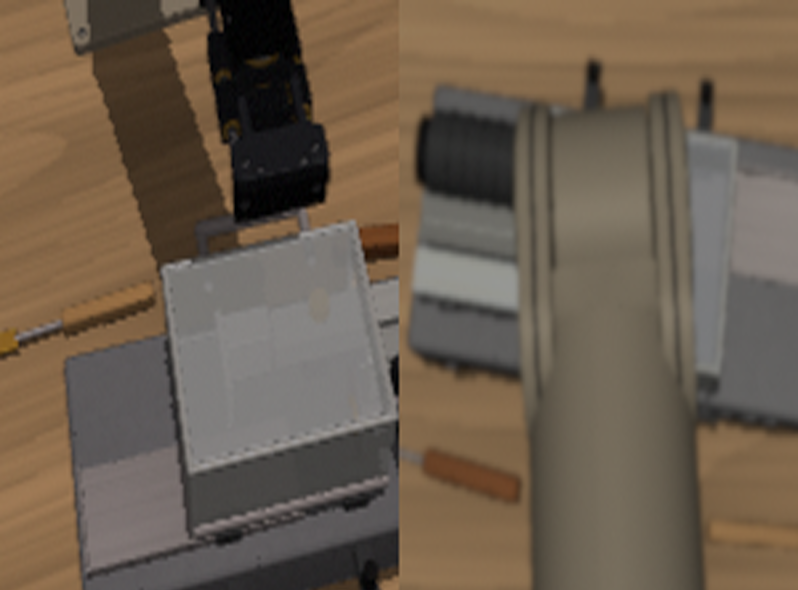

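The hood is still closed, with the bar intact at crop (200-305, 225). The 9 mm opening means the bar was caught by the very edge of the pads. I'll go back, sit 8 mm deeper and check the width.

Call:
drive_tool([
  [[-2.2, 0.25, 0], 0],
  [[-2.2, 0.24, 0], 0],
  [[0, 0, 0], 0],
  [[0, 0, 0], 0],
  [[0, 0, -1.6], 0],
  [[0, 0, -1.6], 0],
  [[0, 0, -1.6], 0],
  [[0, 0, -1.6], 0],
  [[0, 0, -1.5], 0],
  [[0, 0, -1.5], 0],
], hand=0.58)

```text
time: 7.75
ee_pos: [0.4423, 0.0053, 0.107]
eef_rot: [0.745, 0.667, 0.0, 0.0]
ft_force: [-0.5, 1.1, -0.3]
width: 0.0366
grip_force: 0.0
```

Call:
drive_tool([
  [[0, 0, 0], 0],
  [[0, 0, 0], 0],
  [[0, 0, 0], 0],
  [[0, 0, 0], 0],
  [[0, 0, 0], 0],
  [[0, 0, 0], 0],
  [[0, 0, 0], 0],
  [[0, 0, 0], 0],
  [[0, 0, 0], 0],
  [[0, 0, 0], 0],
], hand=1, newtons=40)

```text
time: 9.0
ee_pos: [0.4422, 0.0054, 0.1084]
eef_rot: [0.745, 0.667, 0.0, -0.0]
ft_force: [-4.2, -0.0, 6.4]
width: 0.0109
grip_force: 40.0
```

The upward reaction on the tool says the bar is still below the pads' middle, so I go deeper.

Call:
drive_tool([
  [[0, 0, 0], 0],
  [[0, 0, 0], 0],
  [[0, 0, 0], 0],
  [[0, 0, 0], 0],
  [[0, 0, -0.5], 0],
  [[0, 0, -0.5], 0],
  [[0, 0, 0], 0],
  [[0, 0, 0], 0],
  [[0, 0, 0], 0],
  [[0, 0, 0], 0],
], hand=0.58)

```text
time: 10.25
ee_pos: [0.4424, 0.0053, 0.0981]
eef_rot: [0.745, 0.667, 0.0, 0.0]
ft_force: [-0.7, 0.5, 0.2]
width: 0.0365
grip_force: 0.0
```

Call:
drive_tool([
  [[0, 0, 0], 0],
  [[0, 0, 0], 0],
  [[0, 0, 0], 0],
  [[0, 0, 0], 0],
  [[0, 0, 0], 0],
  [[0, 0, 0], 0],
  [[0, 0, 0], 0],
  [[0, 0, 0], 0],
  [[0, 0, 0], 0],
  [[0, 0, 0], 0],
], hand=1, newtons=40)

```text
time: 11.5
ee_pos: [0.4421, 0.0053, 0.0979]
eef_rot: [0.745, 0.667, -0.0, -0.0]
ft_force: [-2.7, 0.6, 2.4]
width: 0.0108
grip_force: 40.0
```

Call:
drive_tool([
  [[0.2, -0.02, 0.8], 0],
  [[0.23, -0.03, 0.77], 0],
  [[0.28, -0.03, 0.77], 0],
  [[0.28, -0.03, 0.76], 0],
  [[0.34, -0.04, 0.74], 0],
  [[0.34, -0.04, 0.73], 0],
  [[0.4, -0.04, 0.71], 0],
  [[0.4, -0.05, 0.7], 0],
  [[0, 0, 0], 0],
  [[0, 0, 0], 0],
])

```text
time: 12.75
ee_pos: [0.4661, 0.0026, 0.1581]
eef_rot: [0.745, 0.667, -0.001, -0.001]
ft_force: [-8.3, 1.1, 2.0]
width: 0.0107
grip_force: 40.0
```

Call:
drive_tool([
  [[0.91, -0.1, 1.34], 0],
  [[1.02, -0.11, 1.26], 0],
  [[1.12, -0.12, 1.17], 0],
  [[1.21, -0.13, 1.07], 0],
  [[1.3, -0.14, 0.97], 0],
  [[1.37, -0.15, 0.86], 0],
  [[0.72, -0.08, 0.37], 0],
  [[0.72, -0.08, 0.37], 0],
  [[0, 0, 0], 0],
  [[0, 0, 0], 0],
])

```text
time: 14.0
ee_pos: [0.5513, -0.0069, 0.2333]
eef_rot: [0.745, 0.667, 0.001, 0.0]
ft_force: [-5.5, 0.5, 6.8]
width: 0.0105
grip_force: 40.0
```

Call:
drive_tool([
  [[1.49, -0.16, 0.62], 0],
  [[1.54, -0.17, 0.5], 0],
  [[1.58, -0.17, 0.37], 0],
  [[0.8, -0.09, 0.12], 0],
  [[0.8, -0.09, 0.11], 0],
  [[0.8, -0.09, 0.05], 0],
  [[0.81, -0.09, 0.05], 0],
  [[0.8, -0.09, 0], 0],
  [[0, 0, 0], 0],
  [[0, 0, 0], 0],
])

```text
time: 15.25
ee_pos: [0.6368, -0.0165, 0.2498]
eef_rot: [0.745, 0.667, -0.0, 0.0]
ft_force: [-0.7, -5.5, 0.2]
width: 0.0107
grip_force: 40.0
```

Call:
drive_tool([
  [[0.8, -0.09, -0.03], 0],
  [[0.8, -0.09, -0.06], 0],
  [[0.8, -0.09, -0.1], 0],
  [[0.8, -0.09, -0.13], 0],
  [[0.8, -0.09, -0.17], 0],
  [[0.8, -0.09, -0.2], 0],
  [[0.3, -0.03, -0.08], 0],
  [[0, 0, 0], 0],
  [[0, 0, 0], 0],
  [[0, 0, 0], 0],
])

```text
time: 16.5
ee_pos: [0.6878, -0.0222, 0.242]
eef_rot: [0.745, 0.667, -0.0, -0.0]
ft_force: [-0.3, -5.2, -1.1]
width: 0.0108
grip_force: 40.0
```

Call:
drive_tool([
  [[0, 0, 0], 0],
  [[0, 0, 0], 0],
  [[0, 0, 0], 0],
  [[0, 0, 0], 0],
  [[0, 0, 2], 0],
  [[0, 0, 2], 0],
  [[0, 0, 3], 0],
  [[-1, 0, 3], 0],
  [[-2, 0, 1], 0],
  [[-3, 0, 0], 0],
], hand=0.58)

```text
time: 17.75
ee_pos: [0.6279, -0.0219, 0.3531]
eef_rot: [0.745, 0.667, 0.0, 0.001]
ft_force: [-0.2, -0.1, -0.0]
width: 0.0365
grip_force: 0.0
```

```bash
python3 - <<'E'
from bench import r, vision
from h import *
for n in("scene","top"):
    c=vision.camera(n); np.savez(f"{n}4.npz",**c)
cv2.imwrite("pics/s4.png",cv2.resize(np.load("scene4.npz")["color"][100:300,180:420],None,fx=3,fy=3,interpolation=cv2.INTER_CUBIC)[:590,:,::-1])
E
```

```text
(no output)
```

View pics/s4.png

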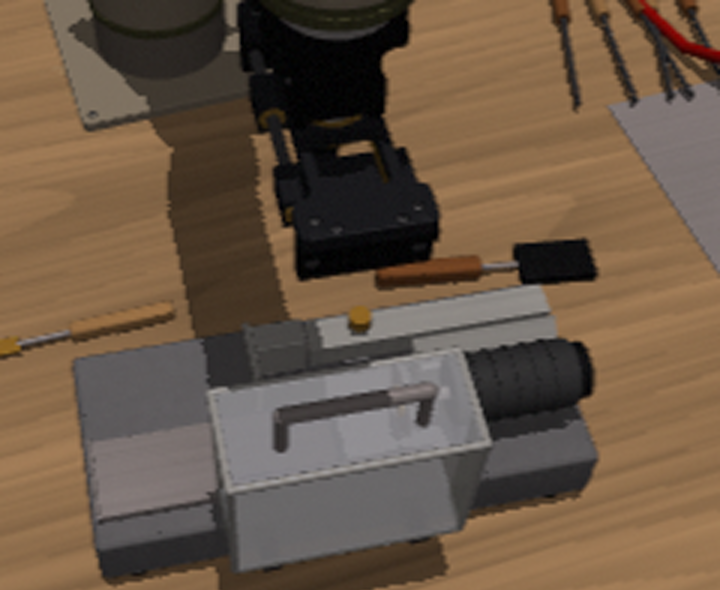

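The hood is open, with the bar at crop (278,412) to (435,388). The head block shows at crop (247-312, 322-375) and the brass clamp screw at (359,317). I'll compare these with the predictions.

```bash
python3 - <<'E'
from h import *
p=np.load("saw.npy"); S=dict(np.load("scene4.npz"));T=dict(np.load("top4.npz"))
k=lambda L:np.round((proj(S,saw(p,L))-[180,100])*3+1).tolist()
a0=np.arctan2(45,-192)
for th in(1.4,1.5,1.6,1.65):
    x,z=62+197.2*np.cos(a0-th),82+197.2*np.sin(a0-th); print("bar",th,k((x,35,z)),k((x,-65,z)))
print("screw",k((-50,35,130)),"head top",[k((x,y,120)) for x in(-63,-37) for y in(-57,-13)],"platetip",k((-10,-60,120)),"mouth",k((-50,-10,111)))
x,y,w,h=180,100,240,200
im=T["color"]; cv2.imwrite("pics/x.png",np.hstack([cv2.resize(S["color"][190:235,245:320],None,fx=8,fy=8,interpolation=cv2.INTER_CUBIC)[:,:,::-1][:360]]))
E
```

```text
bar 1.4 [412.0, 325.0] [267.0, 350.0]
bar 1.5 [419.0, 350.0] [273.0, 375.0]
bar 1.6 [426.0, 377.0] [279.0, 403.0]
bar 1.65 [430.0, 391.0] [281.0, 417.0]
screw [360.0, 315.0] head top [[249.0, 327.0], [301.0, 319.0], [255.0, 352.0], [307.0, 344.0]] platetip [257.0, 380.0] mouth [307.0, 337.0]
```

View pics/x.png

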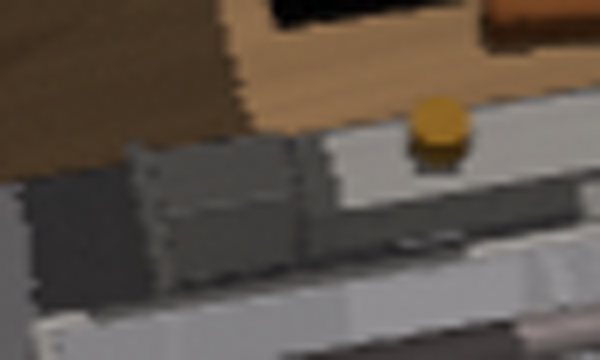

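The head's top edges and the screw match the predicted pose within about 2 mm, and the bar matches about 1.64 rad. The odd grip depth makes me check where the tool really appears in the image.

```bash
python3 - <<'E'
from h import *
from bench import r
s=r.read_state(); e=s["ee_pos"]; S=dict(np.load("scene4.npz"));T=dict(np.load("top4.npz"))
for d in(.008,-.011,-.062): print(d,[np.round((proj(S,e+[dx*.994,-dx*.11,-d])-[180,100])*3+1).tolist() for dx in(-.026,0,.026)])
b=(S["color"].max(2)<45).astype(np.uint8)[100:200,260:330]; ys=np.where(b.any(1))[0]; print(ys.max()+100)
a=S["color"][130:205,265:340]; a=cv2.convertScaleAbs(a,alpha=3,beta=10)
cv2.imwrite("pics/g.png",cv2.resize(a,None,fx=6,fy=6,interpolation=cv2.INTER_CUBIC)[:,:,::-1])
E
```

```text
0.008 [[318.0, 226.0], [327.0, 256.0], [336.0, 288.0]]
-0.011 [[319.0, 206.0], [327.0, 237.0], [337.0, 269.0]]
-0.062 [[320.0, 150.0], [329.0, 181.0], [339.0, 213.0]]
194
```

View pics/g.png

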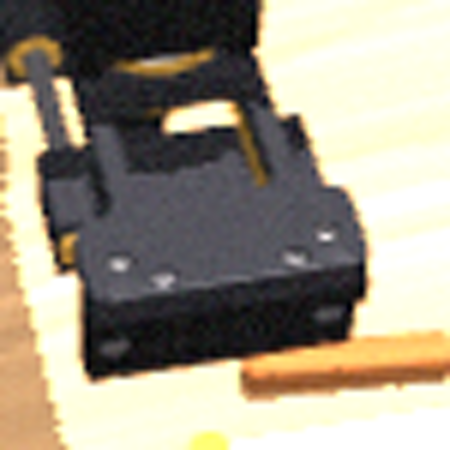

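The dark block is the gripper body, which hides the fingers, so nothing contradicts the measured pose. Next I go above the head with the jaws about 64 mm open, then descend.

Call:
drive_tool([
  [[-3.5, 0.05, 0], 0],
  [[-4, 0.05, 0], 0],
  [[-3.5, 0.05, 0], 0],
  [[0, 0, -3], 0],
  [[0, 0, -4], 0],
  [[0, 0, -4], 0],
  [[0, 0, -4], 0],
  [[0, 0, -3], 0],
  [[0, 0, -1], 0],
  [[0, 0, 0], 0],
], hand=0.26, newtons=30)

```text
time: 19.1
ee_pos: [0.5182, -0.0203, 0.1627]
eef_rot: [0.745, 0.667, -0.0, 0.0]
ft_force: [-0.2, -0.2, -0.6]
width: 0.0643
grip_force: 0.0
```

Call:
drive_tool([
  [[0, 0, -1.2], 0],
  [[0, 0, -1.2], 0],
  [[0, 0, -1.2], 0],
  [[0, 0, -1.2], 0],
  [[0, 0, -1.1], 0],
  [[0, 0, -1], 0],
  [[0, 0, -0.6], 0],
  [[0, 0, 0], 0],
  [[0, 0, 0], 0],
  [[0, 0, 0], 0],
])

```text
time: 20.35
ee_pos: [0.5181, -0.0203, 0.0877]
eef_rot: [0.745, 0.667, 0.0, 0.0]
ft_force: [0.3, -0.8, 0.4]
width: 0.0642
grip_force: 0.0
```

```bash
python3 - <<'E'
from bench import r, vision
from h import *
c=vision.camera("scene"); np.savez("scene5.npz",**c)
a=cv2.convertScaleAbs(c["color"][130:260,220:380],alpha=1.6)
cv2.imwrite("pics/s5.png",cv2.resize(a,None,fx=4.5,fy=4.5,interpolation=cv2.INTER_CUBIC)[:,:,::-1]); print(r.read_state()["ee_pos"])
E
```

```text
[ 0.51812241 -0.02030433  0.0877011 ]
```

View pics/s5.png

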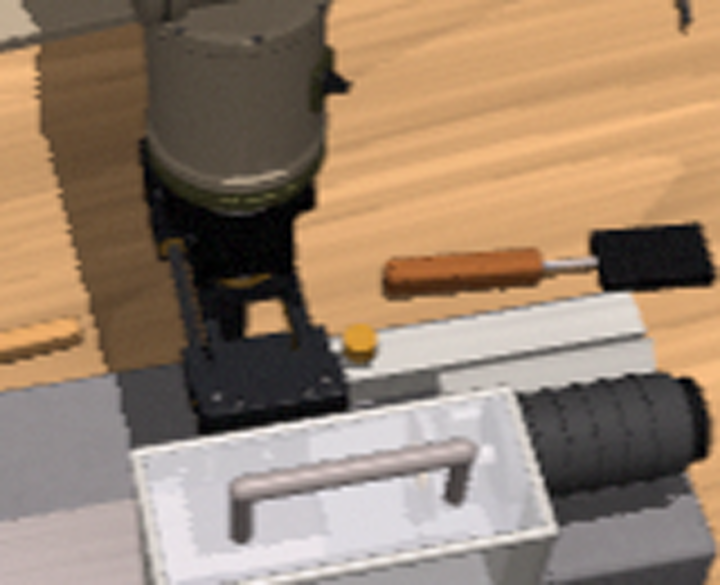

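The gripper (crop 190-345, 340-430) sits over the head just beside the brass screw (360,343), and the hood remains open. No contact so far. I close.

Call:
drive_tool([
  [[0, 0, 0], 0],
  [[0, 0, 0], 0],
  [[0, 0, 0], 0],
  [[0, 0, 0], 0],
  [[0, 0, 0], 0],
  [[0, 0, 0], 0],
  [[0, 0, 0], 0],
  [[0, 0, 0], 0],
  [[0, 0, 0], 0],
  [[0, 0, 0], 0],
], hand=1, newtons=30)

```text
time: 21.65
ee_pos: [0.5187, -0.0204, 0.0874]
eef_rot: [0.745, 0.667, 0.001, 0.001]
ft_force: [4.9, -0.2, -4.1]
width: 0.0281
grip_force: 30.0
```

The width is 28.1 mm, so the button is in. I draw along saw -y, i.e. (-0.11, -0.994).

Call:
drive_tool([
  [[-0.03, -0.3, 0], 0],
  [[-0.06, -0.5, 0], 0],
  [[-0.06, -0.5, 0], 0],
  [[-0.06, -0.5, 0], 0],
  [[-0.06, -0.5, 0], 0],
  [[-0.06, -0.5, 0], 0],
  [[-0.06, -0.5, 0], 0],
  [[-0.05, -0.5, 0], 0],
  [[0, 0, 0], 0],
  [[0, 0, 0], 0],
])

```text
time: 22.9
ee_pos: [0.5146, -0.0573, 0.0874]
eef_rot: [0.745, 0.667, 0.001, 0.0]
ft_force: [6.3, 2.9, -4.8]
width: 0.028
grip_force: 30.0
```

Call:
drive_tool([
  [[-0.08, -0.7, 0], 0],
  [[-0.08, -0.7, 0], 0],
  [[-0.08, -0.7, 0], 0],
  [[-0.08, -0.7, 0], 0],
  [[-0.08, -0.7, 0], 0],
  [[-0.08, -0.7, 0], 0],
  [[-0.08, -0.7, 0], 0],
  [[-0.07, -0.7, 0], 0],
  [[-0.06, -0.6, 0], 0],
  [[0, 0, 0], 0],
])

```text
time: 24.15
ee_pos: [0.5077, -0.1195, 0.0874]
eef_rot: [0.745, 0.667, 0.001, 0.0]
ft_force: [6.7, 2.9, -4.7]
width: 0.028
grip_force: 30.0
```

```bash
python3 - <<'E'
from bench import r, vision
from h import *
c=vision.camera("scene"); np.savez("scene6.npz",**c); t=vision.camera("top"); p=np.load("saw.npy")
s=r.read_state(); print(s["ee_pos"],s["width"],s["grip_force"],s["ft_force"])
print("mouth",(proj(c,saw(p,(-50,-10,111)))-[240,185])*10,[((proj(c,saw(p,(-50,-10-d,111)))-[240,185])*10).round().tolist() for d in(50,100)])
print("head top +100",[((proj(c,saw(p,(x,y,122)))-[240,185])*10).round().tolist() for x in(-63,-37) for y in(-157,-113)])
a=cv2.convertScaleAbs(c["color"][185:240,225:305],alpha=1.8)
cv2.imwrite("pics/s6.png",cv2.resize(a,None,fx=10,fy=10,interpolation=cv2.INTER_CUBIC)[:,:,::-1])
E
```

```text
[ 0.50772628 -0.11913678  0.08734957] 0.028062827841755917 30.046364972367883 [ 5.87470104  3.58899395 -5.10375875]
mouth [421.00697574 269.57812521] [[226.0, 302.0], [29.0, 335.0]]
head top +100 [[-171.0, 299.0], [5.0, 270.0], [-157.0, 384.0], [21.0, 354.0]]
```

View pics/s6.png

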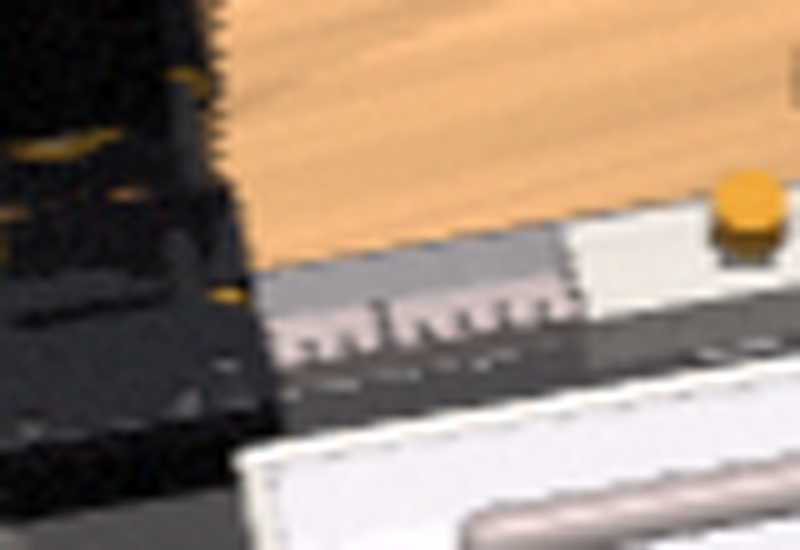

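The first long mark is at crop x≈382 and the short marks run every 40 px to 543. That puts the 100 mark at about 583, right on the sleeve's mouth (≈580), and the tool's travel of 99.5 mm agrees. I let it hold, then hand in.

Call:
drive_tool([
  [[0, 0, 0], 0],
  [[0, 0, 0], 0],
  [[0, 0, 0], 0],
  [[0, 0, 0], 0],
  [[0, 0, 0], 0],
  [[0, 0, 0], 0],
  [[0, 0, 0], 0],
  [[0, 0, 0], 0],
  [[0, 0, 0], 0],
  [[0, 0, 0], 0],
])

```text
time: 25.5
ee_pos: [0.5078, -0.119, 0.0874]
eef_rot: [0.745, 0.668, 0.001, 0.0]
ft_force: [6.1, 3.5, -4.7]
width: 0.0278
grip_force: 30.0
```

```bash
python3 -c "
from bench import r
s=r.read_state(); print(s['ee_pos'],s['width'],s['grip_force']); print(r.close_job())"
```

```text
[ 0.50776138 -0.11898453  0.08736384] 0.027754727471423726 30.04588665207848
the job is handed in; nothing more can be done
None
```

The hood is open on its stop and the length stop is held at the 100 mm mark (scale and tool travel agree to about 1 mm), pinched at 30 N with the button in; I handed the job in at 25.5 s, and no verdict came back.

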